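# Pack out and clamp a neck heel block in the gluing fixture

### The job

First press the two-tone heel block down fully home on its dowels in the gluing fixture. Then stand spacers from the rack upright on the fixture floor in the gap between the block and the red-handled pusher, adding as many as it takes for the pusher's short stroke to close the gap, and leave any you do not need standing untouched in the rack. Finally push the pusher by its handle against the stack until the sprung nest behind the block gives about 5 mm, not to its stop, and finish while still holding that push, with the stack clamped; leave everything else on the bench alone.

Things in the scene. Friction and masses are not known exactly. Their poses are not given: they have to be found in the camera images.
- fixture: Plywood gluing fixture, 130 (x) x 310 (y) x 12 thick, fixed. Origin at bench level; its floor is 12 above the bench. Local y is the clamping direction: pusher at the -y end, open channel, two-tone block at the +y end, blue backstop. All are centred on local x = 0. Two dark guide rails, 8 above the floor, line the channel 59 apart in local x.
- block (a joint): How far the heel block stands proud of its home position on its dowels, m: 0 = fully home, 0.006 to 0.012 at the start. It slides stiffly, straight up and down: about 7 N of friction; it stays where it is left and stops solid at 0.
- block_top (a point): Centre of the top face of the two-tone wooden heel block (60 in local x, 30 in local y, 48 tall). When fully home it is 62.5 above the bench.
- block_face (a point): Centre of the block's face that looks into the channel (towards fixture -y); its local y is 50 while the nest is not pushed back.
- nest (a joint): How far the steel nest that carries the block has been pushed back (fixture +y) against its springs, m: 0 at rest, hard stop at 0.014. 1.5 N per mm.
- pusher (a joint): Travel of the spring-return pusher towards the block (fixture +y), m: 0 at rest, hard stop at 0.040, so it has only 40 mm of stroke. Its return spring pushes back with 3 N at 0 rising to 5 N at 0.040; let go, it springs back.
- pusher_face (a point): Centre of the pusher's flat steel face (50 wide, 43 tall) that looks towards fixture +y. The open gap along fixture y from here to block_face is 42 to 96 at the start, different each time.
- rack: Dark wooden rack 56 x 132 x 8 thick, fixed to the bench, with low dividers (18 above the bench); it holds the four spacers in a row along its local y at -46.5, -15.5, 15.5, 46.5. Origin at centre of underside.
- spacer1: Cork-faced wooden spacer 50 (local x) x 24 thick (local y) x 45 tall (local z), 50 g or so, standing upright in the rack. Origin at the centre of its underside (8 above the bench in the rack, 12 when on the fixture floor). Grasp it from above across its 50 mm.
- spacer2: Cork-faced wooden spacer 50 (local x) x 24 thick (local y) x 45 tall (local z), 50 g or so, standing upright in the rack. Origin at the centre of its underside (8 above the bench in the rack, 12 when on the fixture floor). Grasp it from above across its 50 mm.
- spacer3: Cork-faced wooden spacer 50 (local x) x 24 thick (local y) x 45 tall (local z), 50 g or so, standing upright in the rack. Origin at the centre of its underside (8 above the bench in the rack, 12 when on the fixture floor). Grasp it from above across its 50 mm.
- spacer4: Cork-faced wooden spacer 50 (local x) x 24 thick (local y) x 45 tall (local z), 50 g or so, standing upright in the rack. Origin at the centre of its underside (8 above the bench in the rack, 12 when on the fixture floor). Grasp it from above across its 50 mm.
- screwdriver: Bystander, leave alone: screwdriver with yellow handle, 180 long, lying; origin under its middle (mm).
- mallet: Bystander, leave alone: small hammer, 240 long, lying; origin under its middle (mm).
- polish: Bystander, leave alone: closed amber bottle with paper label, 52 diameter, 130 tall; origin at centre of underside (mm).
- fretjar: Bystander, leave alone: clear jar with black cap, 60 diameter, 70 tall; origin at centre of underside (mm).
- taperoll: Bystander, leave alone: blue ring-shaped tape roll lying flat, 90 diameter, 24 high; origin at centre of underside (mm).
- mug: Bystander, leave alone: white mug, 80 diameter, 90 tall; origin at centre of underside (mm).
- sanding_block: Bystander, leave alone: cork sanding block 110 x 60 x 35; origin at centre of underside (mm).
- pusher_grip (a point): A point on the pusher's upright red handle, on its centreline, 12 below the handle's flat top and 62 above the bench. The handle is 24 (fixture x) x 16 (fixture y), its centre 28 behind the pusher face; it can be pinched from above across its 24 mm, fingertips 25 below this point at the lowest, or pushed from behind (32 mm free behind it).
There are look-alikes about, which are no part of the job. What is shaped like the spacer2 but blue or yellow is not meant.

How it is judged:
On the way, in this order (a step that is already met when the one before it is completed fails the run):
1. the heel block is pressed fully home on its dowels, before anything is clamped (value of joint each of block, nest below 0.0015 m), for 0.2 s.
2. the stack of spacers is nipped between pusher and block and the nest gives (value of joint nest above 0.002 m and value of joint block below 0.002 m and (contact force between pusher and spacer1 above 2 N or contact force between pusher and spacer2 above 2 N or contact force between pusher and spacer3 above 2 N or contact force between pusher and spacer4 above 2 N) and (contact force between block and spacer1 above 2 N or contact force between block and spacer2 above 2 N or contact force between block and spacer3 above 2 N or contact force between block and spacer4 above 2 N)), for 0.2 s.
At the end, for the whole second after the job is handed in: Block home within 2 mm; fingers hold the pusher, which presses spacer(s) on the block (over 2 N each); nest pushed back 2 to 11 mm; fingers clear of block and spacers; each spacer is upright on the fixture floor, within 8 mm of the centreline, or in the rack within 15 mm of its start (all of step 2 and value of joint nest below 0.011 m and contact force between the fingers and pusher above 2 N and contact force between the fingers and block below 0.5 N and ((z of spacer1 in the frame of fixture between 0.009 and 0.015 m and x of spacer1 in the frame of fixture between -0.008 and 0.008 m and y of spacer1 in the frame of fixture between -0.06 and 0.055 m and angle between spacer1's own z axis and vertical below 0.1 rad) or (distance of spacer1 from where it was at the start of the episode below 0.015 m and angle between spacer1's own z axis and vertical below 0.1 rad)) and ((z of spacer2 in the frame of fixture between 0.009 and 0.015 m and x of spacer2 in the frame of fixture between -0.008 and 0.008 m and y of spacer2 in the frame of fixture between -0.06 and 0.055 m and angle between spacer2's own z axis and vertical below 0.1 rad) or (distance of spacer2 from where it was at the start of the episode below 0.015 m and angle between spacer2's own z axis and vertical below 0.1 rad)) and ((z of spacer3 in the frame of fixture between 0.009 and 0.015 m and x of spacer3 in the frame of fixture between -0.008 and 0.008 m and y of spacer3 in the frame of fixture between -0.06 and 0.055 m and angle between spacer3's own z axis and vertical below 0.1 rad) or (distance of spacer3 from where it was at the start of the episode below 0.015 m and angle between spacer3's own z axis and vertical below 0.1 rad)) and ((z of spacer4 in the frame of fixture between 0.009 and 0.015 m and x of spacer4 in the frame of fixture between -0.008 and 0.008 m and y of spacer4 in the frame of fixture between -0.06 and 0.055 m and angle between spacer4's own z axis and vertical below 0.1 rad) or (distance of spacer4 from where it was at the start of the episode below 0.015 m and angle between spacer4's own z axis and vertical below 0.1 rad)) and contact force between the fingers and spacer1 below 0.5 N and contact force between the fingers and spacer2 below 0.5 N and contact force between the fingers and spacer3 below 0.5 N and contact force between the fingers and spacer4 below 0.5 N); the arm keeps its last pose, push and grip.
It fails at once if a bystander is pushed more than 40 mm (distance of any of screwdriver, mallet, polish, fretjar, taperoll, mug, sanding_block from where it was at the start of the episode above 0.04 m).
It also fails if it takes over 72 s, if anything falls off the work surface, if the arm or the gripper's body presses on something with over 40 N, if the wrist force passes 120 N, or if a joint passes its speed limit or range.

### The arm

A 6-joint arm with a two-finger parallel gripper is mounted at the origin on the work surface. World frame = base frame: x ahead of the robot, y to its left, z up, the work surface at z = 0. Lengths are in m, angles in rad, forces in N, time in s.
With the tool pointing down it reaches from about 0.375 to 0.9 m from the base axis. Payload 3.1 kg.
Tool frame: the origin (TCP) lies between the finger pads; the fingertips stand 25 mm ahead of it and the grasp point (between the pads) lies 6 mm ahead of it; y points along the fingers, x is the direction in which the jaws open and shut, and the axes are right-handed (so a half turn about y gives the same grasp; the last joint's range is limited). The gripper opens to 87 mm and grips with 3 to 60 N. Pads are 19 mm wide; open, the fingers measure 117 mm over their backs; the gripper's body (75 mm by 190 mm) begins 51 mm behind the grasp point.
Start: joints at [-1.315, 0.527, 1.433, -0, 1.181, -0.178], TCP at [0.263, -0.567, 0.248] pointing down, gripper open.
Joint ranges: [-3.08, 3.08], [-0.75, 2.2], [0.22, 2.44], [-1.43, 4.57], [0, 2.65], [-2.85, 2.85]. Speed limits (rad/s): [2.79, 2.79, 3.14, 3.14, 3.14, 3.14].

### API

Orientations are given as a unit quaternion [x, y, z, w].
In Python, from rig import robot gives the robot as it stands.
- The arm moves only by the tool carry_out, never from a script. Its argument "moves" is a list of rows, each a list of 7 numbers: the opening, from 0 (shut) to 1 (fully open), then the shift along the tool's x, y, z in cm, then the turn, a rotation vector about the tool's x, y, z in rad. In form: [[grip, x, y, z, rx, ry, rz], ...]. A call has 1 to 20 rows; each row is the pose to reach, as a shift and turn from the pose commanded when the call began, along the tool's axes at that moment; what a row does not reach only later rows make up. A row lasts 1/10 s, in which the tool goes at most 50 mm and 8.59 degrees, less where a joint would pass 70% of its speed; a pose out of reach is approached as far as the arm can. A call with a gripper value outside its range is refused whole. The fingers move at their own pace and stop on an object; "force" is the grip in N (left out, the last holds). Time passes only in rows, so rows that repeat a pose let the fingers close. It gives the time, the measured TCP pose, the force and the opening at its end, in the units of the state.
- robot.get_obs(): the state, without advancing time (a new reading comes with each control period).
- robot.camera(name): name is "side" or "top"; returns the picture (480x640x3 uint8, red, green, blue); there is no depth.
- robot.camera_params(name): a dict with "fx", "fy", "cx", "cy" (pixels), "k1" (the pictures are not rectified: a ray, as slopes to the right and down, at radius r is drawn at 1 + k1 r^2 times it, then the intrinsics apply), "extrinsics" (4x4, takes a point from camera to world coordinates). Camera axes: x right, y down, z forward; pixel columns grow to the right and rows downward; lengths in m; the calibration is good to about 2 mm. A picture is of the moment at which its call begins. camera_params takes no time and is no camera call.
- robot.hand_in(): hands the job in, once; it reports no verdict.
The state is a dict: "time": time; "q": joint angles; "joint_velocities": joint speeds; "joint_torque": joint torques, N m; "position": TCP position; "tool_rot": TCP orientation; "ft_force": force on the tool from outside, world axes, zero at the start; "moment": the same for the moment, N m; "grip_width": finger opening in m.
Only numpy, scipy, OpenCV 4.12 (cv2) and the standard library are available. Lean on these libraries where they do the work, as an engineer would, in place of code of your own. Each camera call takes 0.05 s, during which the arm holds its last target.

## Working session

There is one attempt and no reset: what is moved stays moved. The work goes in short steps, Python scripts to look and compute and a tool call to move; the robot and the scene stay as the last step left them, time stands still between calls to the robot, and variables do not carry over. Pictures are saved under pics/ and viewed, and the job is handed in when it is done.

Besides the shell and the picture viewer there is one more tool, called after "Request:" as name(argument=value, ...) on one line, values as JSON. carry_out: Moves the arm, as the interface text tells. Its arguments: {"type":"object","properties":{"moves":{"type":"array"},"force":{"type":"number"}},"required":["moves"]}

```bash
ls; mkdir -p pics
python3 - <<'E'
from rig import robot
import cv2
o=robot.get_obs();print(o)
for n in("side","top"):
    p=robot.camera_params(n);print(n,p)
    cv2.imwrite(f"pics/{n}0.png",robot.camera(n)[:,:,::-1])
E
```

```text
pics
{'time': 0.0, 'q': array([-1.31446124e+00,  5.28423650e-01,  1.43390782e+00, -3.03736672e-05,
        1.18140263e+00, -1.78520479e-01]), 'joint_velocities': array([ 1.25172110e-03,  2.42049411e-03, -7.53573558e-04, -3.55465630e-05,
        4.51626143e-04, -2.21335424e-03]), 'joint_torque': array([-3.66367640e-04, -4.40046179e+01, -1.76589686e+01,  6.33021514e-02,
        5.82217926e-02, -1.64386925e-04]), 'position': array([ 0.26313093, -0.56615457,  0.24659595]), 'tool_rot': array([-0.59558213,  0.3809273 , -0.37980225,  0.59659582]), 'ft_force': array([ 0.67475641, -0.41412683,  0.24455411]), 'moment': array([-0.02158092,  0.02848247, -0.06047701]), 'grip_width': 0.08662939472466347}
side {'fx': 533.5064162695923, 'fy': 533.5064162695923, 'cx': 318.7287719506559, 'cy': 246.42182602331022, 'k1': 0.04895388757197435, 'extrinsics': array([[ 0.94077041, -0.18973998,  0.28098003,  0.18392282],
       [-0.33893091, -0.50487772,  0.79386669, -1.04493535],
       [-0.0087677 , -0.84207911, -0.53928277,  0.77299129],
       [ 0.        ,  0.        ,  0.        ,  1.        ]])}
top {'fx': 528.0427831032409, 'fy': 528.0427831032409, 'cx': 321.7029515757058, 'cy': 236.32792957944437, 'k1': 0.05232753939023209, 'extrinsics': array([[ 0.00586779, -0.98921612,  0.14634558,  0.38847346],
       [-0.99957098, -0.0100018 , -0.02752844,  0.03212679],
       [ 0.02869529, -0.14612127, -0.98885042,  1.23709209],
       [ 0.        ,  0.        ,  0.        ,  1.        ]])}
```

View pics/side0.png

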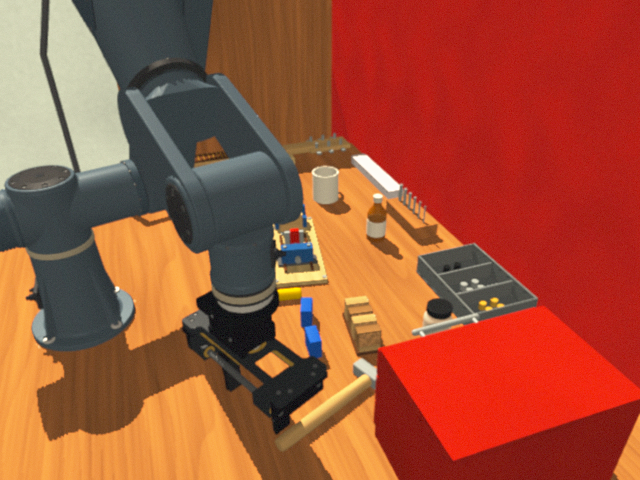

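View pics/top0.png

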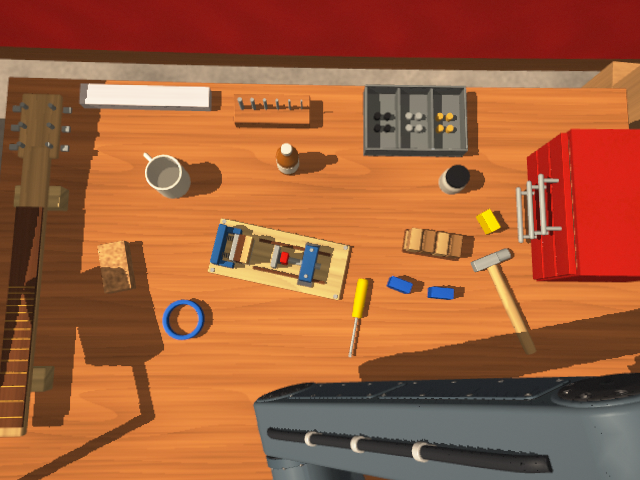

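Run:
```python
import cv2
a=cv2.imread("pics/top0.png")
cv2.imwrite("pics/cropfix.png",cv2.resize(a[205:310,195:365],None,fx=4.6,fy=4.6,interpolation=cv2.INTER_CUBIC))
cv2.imwrite("pics/croprack.png",cv2.resize(a[195:315,380:520],None,fx=5,fy=5,interpolation=cv2.INTER_CUBIC))
```

```text
(no output)
```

View pics/cropfix.png

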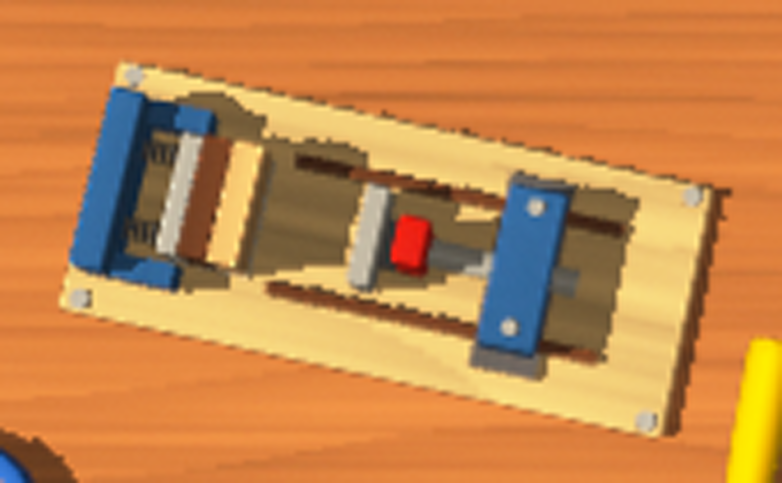

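View pics/croprack.png

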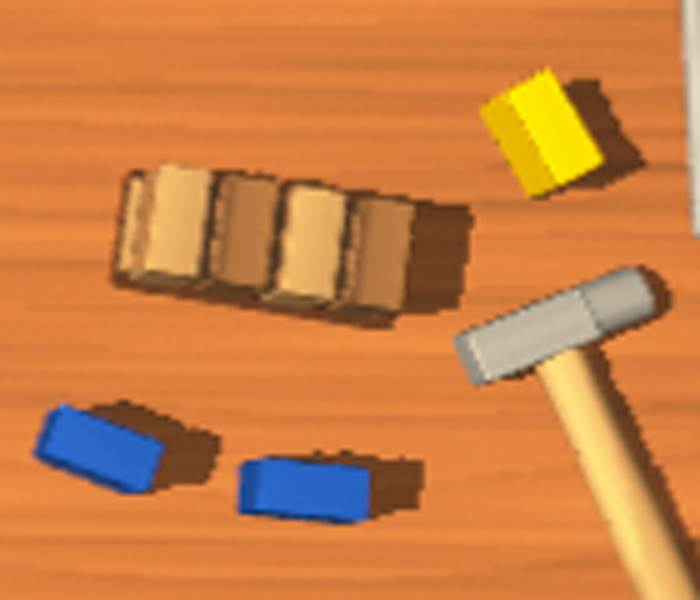

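```bash
cat > h.py <<'E'
import numpy as np,cv2
from rig import robot
def ray(n,px):
    p=robot.camera_params(n);K=np.array([[p['fx'],0,p['cx']],[0,p['fy'],p['cy']],[0,0,1]])
    u=cv2.undistortPoints(np.array(px,float).reshape(-1,1,2),K,np.array([p['k1'],0,0,0,0])).reshape(-1,2)
    E=np.array(p['extrinsics']);return E[:3,3],np.c_[u,np.ones(len(u))]@E[:3,:3].T
def onz(n,px,z):
    o,d=ray(n,px);return o+d*((z-o[2])/d[:,2])[:,None]
def proj(n,P):
    p=robot.camera_params(n);K=np.array([[p['fx'],0,p['cx']],[0,p['fy'],p['cy']],[0,0,1]])
    E=np.linalg.inv(np.array(p['extrinsics']))
    return cv2.projectPoints(np.array(P,float).reshape(-1,1,3),cv2.Rodrigues(E[:3,:3])[0],E[:3,3],K,np.array([p['k1'],0,0,0,0]))[0].reshape(-1,2)
E
python3 - <<'E'
from h import *
a=cv2.imread("pics/top0.png");hsv=cv2.cvtColor(a,cv2.COLOR_BGR2HSV)
for c,pt in dict(plate=(60+200,0)).items(): pass
print('plate',hsv[225,250],hsv[285,320],'bench',hsv[210,300],'shadow',hsv[243,265])
print('block dark',hsv[250,238],'light',hsv[248,247],'sp',hsv[240,415],hsv[243,430],'red',hsv[258,284])
C=np.array([[122,62],[60,305],[663,436],[715,187]])/4.6+[195,205]
P=onz('top',C,.012);print(P.round(4))
print([np.linalg.norm(P[i]-P[(i+1)%4]).round(4) for i in range(4)])
E
```

```text
plate [ 23 124 247] [ 22 126 244] bench [ 12 185 208] shadow [ 18 135 127]
block dark [ 11 176 120] light [ 21 136 250] sp [ 17 146 234] [ 14 165 185] red [  2 232 237]
[[ 0.6096  0.2328  0.012 ]
 [ 0.4857  0.2594  0.012 ]
 [ 0.4223 -0.043   0.012 ]
 [ 0.5484 -0.0695  0.012 ]]
[np.float64(0.1268), np.float64(0.309), np.float64(0.1288), np.float64(0.3084)]
```

```bash
cat >> h.py <<'E'
def load_fix():
    d=np.load('fix.npz');return d['o'],float(d['th'])
def tofix(P):
    o,th=load_fix();c,s=np.cos(th),np.sin(th);R=np.array([[c,-s],[s,c]]);P=np.atleast_2d(P);return np.c_[(P[:,:2]-o)@R,P[:,2]]
def fromfix(P):
    o,th=load_fix();c,s=np.cos(th),np.sin(th);R=np.array([[c,-s],[s,c]]);P=np.atleast_2d(np.array(P,float));return np.c_[P[:,:2]@R.T+o,P[:,2]]
E
python3 - <<'E'
from h import *
a=cv2.imread("pics/top0.png");hsv=cv2.cvtColor(a,cv2.COLOR_BGR2HSV)
# plate by hull of pale mask
m=cv2.inRange(hsv,(19,60,190),(28,150,255));z=np.zeros_like(m);z[205:310,195:365]=255;m&=z
pts=np.argwhere(m)[:,::-1].astype(float)
W=onz('top',pts,.012)[:,:2]
r=cv2.minAreaRect((W*1000).astype(np.float32));print('plate rect',r)
C=np.array([[122,62],[60,305],[663,436],[715,187]])/4.6+[195,205]
P=onz('top',C,.012)[:,:2]
d=(P[0]+P[1]-P[2]-P[3]);th=np.arctan2(-d[0],d[1]);print('corner centre',P.mean(0),'th',np.degrees(th))
np.savez('fix.npz',o=P.mean(0),th=th)
red=cv2.inRange(hsv,(0,200,150),(6,255,255))&z
# bright top only
n,l,s,c=cv2.connectedComponentsWithStats(red)
i=1+np.argmax(s[1:,4]);rp=np.argwhere(l==i)[:,::-1].astype(float)
F=tofix(onz('top',rp,.074));print('red',s[i],F.min(0),F.max(0),F.mean(0))
def q(x,y):return [x/4.6+195,y/4.6+205]
# block top corners (dark+light)
for zz in(.0685,.0725):print('block',zz,tofix(onz('top',[q(199,136),q(266,145),q(240,270),q(176,258)],zz)).round(4).tolist())
for zz in(.055,.058):print('pusher face top L',tofix(onz('top',[q(368,183),q(348,284)],zz)).round(4).tolist())
print('screws',tofix(onz('top',[q(134,76),q(80,298),q(693,196),q(646,420)],.013)).round(4).tolist())
def k(x,y):return [x/5+380,y/5+195]
S=onz('top',[k(180,222),k(250,230),k(315,244),k(385,253)],.053);print('sp',S.round(4).tolist())
E
```

```text
plate rect ((516.7019653320312, 97.79499053955078), (307.4309997558594, 127.8253402709961), 78.2591552734375)
corner centre [0.51650451 0.09493664] th -11.64803578834076
red [280 252   8  11  72] [-0.01214189 -0.01893431  0.074     ] [ 0.01138085 -0.00405707  0.074     ] [-0.0004359  -0.01153576  0.074     ]
block 0.0685 [[0.0278, 0.0981, 0.0685], [0.0303, 0.0656, 0.0685], [-0.0314, 0.064, 0.0685], [-0.0322, 0.0952, 0.0685]]
block 0.0725 [[0.0273, 0.0975, 0.0725], [0.0298, 0.0651, 0.0725], [-0.0317, 0.0635, 0.0725], [-0.0325, 0.0946, 0.0725]]
pusher face top L [[0.0242, 0.0146, 0.055], [-0.0262, 0.0131, 0.055]]
pusher face top L [[0.0238, 0.0143, 0.058], [-0.0264, 0.0129, 0.058]]
screws [[0.0575, 0.1461, 0.013], [-0.0579, 0.1458, 0.013], [0.0574, -0.1445, 0.013], [-0.0584, -0.1441, 0.013]]
sp [[0.5588, -0.2154, 0.053], [0.5555, -0.2472, 0.053], [0.5493, -0.2766, 0.053], [0.5455, -0.3083, 0.053]]
```

```bash
cat >> h.py <<'E'
from scipy.spatial.transform import Rotation as Ro
def plan(P,yaw):
    """shift (cm) and turn (rad, about tool y) to TCP P with tool x at yaw (mod pi, deg)"""
    o=robot.get_obs();R=Ro.from_quat(o['tool_rot']);M=R.as_matrix()
    Z=np.radians(yaw);best=None
    for k in(0,np.pi):
        x=np.array([np.cos(Z+k),np.sin(Z+k),0]);y=np.array([0,0,-1.]);T=Ro.from_matrix(np.c_[x,y,np.cross(x,y)])
        rv=(R.inv()*T).as_rotvec()
        if best is None or np.linalg.norm(rv)<np.linalg.norm(best):best=rv
    print('t',round(o['time'],2),'pos',o['position'].round(4),'F',o['ft_force'].round(2),'w',round(o['grip_width'],4),'q',o['q'].round(2))
    print(' shift cm',(M.T@(np.array(P)-o['position'])*100).round(2),'turn',best.round(3))
E
python3 - <<'E'
from h import *
o,th=load_fix();c,s=np.cos(th),np.sin(th);R=np.array([[c,-s],[s,c]])
o=o+R@[-.0008,.0147];np.savez('fix.npz',o=o,th=th);print(o)
Pb=fromfix([0,.065,0])[0];print('block',Pb,'grip',fromfix([0,-.026,0]),'place',fromfix([0,.026,0]))
Pb[2]=.14;plan(Pb,np.degrees(th))
E
```

```text
[0.5186889  0.10949543]
block [0.53181234 0.17315684 0.        ] grip [[0.51343952 0.08403086 0.        ]] place [[0.52393827 0.13495999 0.        ]]
t 0.1 pos [ 0.2631 -0.5662  0.2467] F [-0.26  0.33  0.18] w 0.0869 q [-1.31  0.53  1.43 -0.    1.18 -0.18]
 shift cm [-55.72  10.79  55.51] turn [-0.001 -0.933 -0.002]
```

Request:
carry_out(moves=[[0,-55.7,0,55.5,0,-0.933,0],[0,-55.7,0,55.5,0,-0.933,0],[0,-55.7,0,55.5,0,-0.933,0],[0,-55.7,0,55.5,0,-0.933,0],[0,-55.7,0,55.5,0,-0.933,0],[0,-55.7,0,55.5,0,-0.933,0],[0,-55.7,0,55.5,0,-0.933,0],[0,-55.7,0,55.5,0,-0.933,0],[0,-55.7,0,55.5,0,-0.933,0],[0,-55.7,0,55.5,0,-0.933,0],[0,-55.7,0,55.5,0,-0.933,0],[0,-55.7,0,55.5,0,-0.933,0],[0,-55.7,0,55.5,0,-0.933,0],[0,-55.7,0,55.5,0,-0.933,0],[0,-55.7,0,55.5,0,-0.933,0],[0,-55.7,0,55.5,0,-0.933,0],[0,-55.7,0,55.5,0,-0.933,0],[0,-55.7,5,55.5,0,-0.933,0],[0,-55.7,9,55.5,0,-0.933,0],[0,-55.7,10.7,55.5,0,-0.933,0]], force=40)

```text
time: 2.1
position: [0.5289, 0.1711, 0.1369]
tool_rot: [0.704, -0.074, 0.069, -0.703]
ft_force: [0.1, -0.3, 0.0]
grip_width: 0.0002
```

Run:
```python
from h import *
P=fromfix([0,.065,0.0995])[0];plan(P,-11.65)
for n in("side","top"):
    a=robot.camera(n)[:,:,::-1];cv2.imwrite(f"pics/{n}1.png",a)
a=cv2.imread("pics/side1.png");cv2.imwrite("pics/side1c.png",cv2.resize(a[150:400,220:480],None,fx=2.4,fy=2.4,interpolation=cv2.INTER_CUBIC))
```

```text
t 2.1 pos [0.5289 0.1711 0.1369] F [ 0.06 -0.32  0.04] w 0.0002 q [ 0.11  0.59  1.7  -0.    0.86  0.32]
 shift cm [0.27 3.73 0.27] turn [ 0.003  0.    -0.007]
```

View pics/side1c.png

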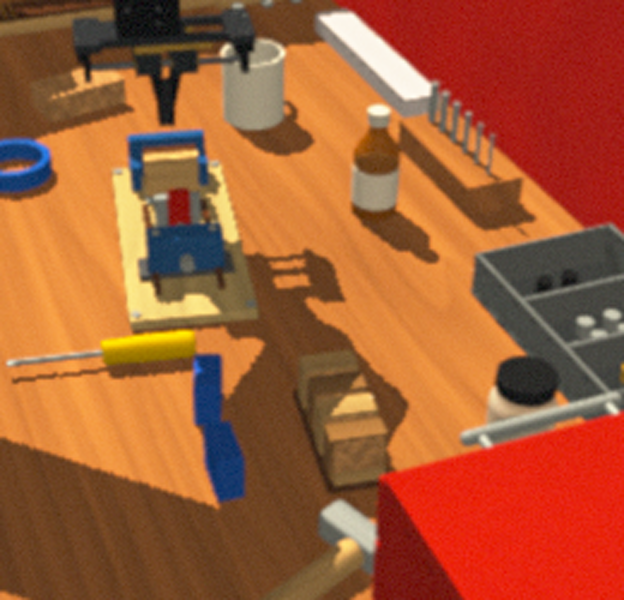

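Request:
carry_out(moves=[[0,0.27,1.5,0.27,0.003,0,-0.007],[0,0.27,3.2,0.27,0.003,0,-0.007],[0,0.27,3.5,0.27,0.003,0,-0.007],[0,0.27,3.5,0.27,0.003,0,-0.007],[0,0.27,3.5,0.27,0.003,0,-0.007]])

```text
time: 2.7
position: [0.536, 0.1741, 0.1068]
tool_rot: [-0.703, 0.068, -0.075, 0.704]
ft_force: [0.3, -0.6, -0.3]
grip_width: 0.0005
```

Run:
```python
from h import *
P=fromfix([0,.065,0.0875])[0];plan(P,-11.65)
a=robot.camera("top")[:,:,::-1]
cv2.imwrite("pics/t2.png",cv2.resize(a[205:310,195:365],None,fx=4.6,fy=4.6,interpolation=cv2.INTER_CUBIC))
```

```text
t 2.7 pos [0.536  0.1741 0.1068] F [ 0.26 -0.56 -0.31] w 0.0005 q [0.12 0.64 1.71 0.   0.78 0.32]
 shift cm [-0.4   1.92 -0.18] turn [-0.004  0.     0.009]
```

View pics/t2.png

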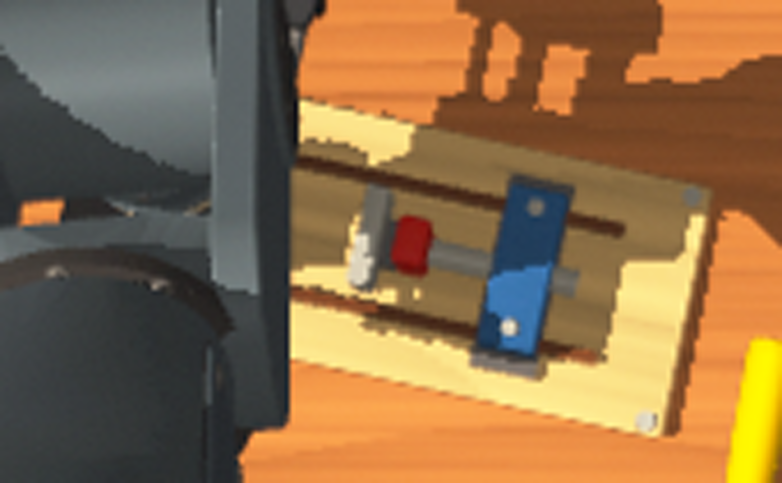

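Request:
carry_out(moves=[[0,-0.4,0,-0.18,-0.004,0,0.009],[0,-0.4,0,-0.18,-0.004,0,0.009],[0,-0.4,0.5,-0.18,-0.004,0,0.009],[0,-0.4,0.8,-0.18,-0.004,0,0.009],[0,-0.4,1.1,-0.18,-0.004,0,0.009],[0,-0.4,1.4,-0.18,-0.004,0,0.009],[0,-0.4,1.6,-0.18,-0.004,0,0.009]])

```text
time: 3.45
position: [0.5309, 0.1734, 0.0897]
tool_rot: [0.704, -0.073, 0.071, -0.703]
ft_force: [-1.9, 1.1, 5.6]
grip_width: 0.0006
```

Run:
```python
from h import *
P=fromfix([0,.065,0.0875])[0];plan(P,-11.65)
```

```text
t 3.45 pos [0.5309 0.1734 0.0897] F [-1.94  1.06  5.57] w 0.0006 q [ 0.12  0.67  1.72 -0.    0.75  0.32]
 shift cm [ 0.09  0.22 -0.01] turn [ 0.001  0.    -0.002]
```

Request:
carry_out(moves=[[0,0,0.1,0,0,0,0],[0,0,0.2,0,0,0,0],[0,0,0.3,0,0,0,0],[0,0,0.3,0,0,0,0]])

```text
time: 3.85
position: [0.531, 0.1735, 0.0878]
tool_rot: [0.704, -0.072, 0.071, -0.703]
ft_force: [-1.9, 0.7, 12.3]
grip_width: 0.0004
```

Request:
carry_out(moves=[[0,0,0.1,0,0,0,0],[0,0,0.2,0,0,0,0],[0,0,0.3,0,0,0,0],[0,0,0.3,0,0,0,0],[0,0,0.3,0,0,0,0]])

```text
time: 4.35
position: [0.5311, 0.1739, 0.0874]
tool_rot: [-0.703, 0.072, -0.071, 0.704]
ft_force: [-6.3, 0.6, 28.9]
grip_width: 0.0003
```

Request:
carry_out(moves=[[0,0,-1,0,0,0,0],[0,0,-3,0,0,0,0],[0,0,-7,0,0,0,0],[0,0,-10,0,0,0,0],[1,0,-13,0,0,0,0],[1,0,-13,0,0,0,0],[1,0,-13,0,0,0,0]])

```text
time: 5.05
position: [0.5314, 0.1734, 0.2137]
tool_rot: [0.704, -0.072, 0.071, -0.703]
ft_force: [-1.2, -0.5, -0.8]
grip_width: 0.017
```

Run:
```python
from h import *
a=cv2.imread("pics/top0.png");hsv=cv2.cvtColor(a,cv2.COLOR_BGR2HSV)
m=cv2.inRange(hsv,(14,90,213),(24,165,255));z=np.zeros_like(m);z[222:262,398:466]=255;m&=z
m=cv2.morphologyEx(m,cv2.MORPH_OPEN,np.ones((3,3)))
n,l,s,c=cv2.connectedComponentsWithStats(m)
for i in range(1,n):
    if s[i,4]<40: continue
    W=onz('top',np.argwhere(l==i)[:,::-1].astype(float),.053)[:,:2]*1000
    print(s[i],cv2.minAreaRect(W.astype(np.float32)))
P=onz('top',[[180/5+380,222/5+195]],.053)[0];P[2]=.15;plan(P,-8.2)
a=robot.camera("side")[:,:,::-1];cv2.imwrite("pics/s3.png",cv2.resize(a[180:350,240:440],None,fx=3.5,fy=3.5,interpolation=cv2.INTER_CUBIC))
```

```text
[409 228  12  21 205] ((560.9988403320312, -212.66537475585938), (22.48232078552246, 47.832035064697266), 80.9041976928711)
[436 233  12  21 203] ((551.50830078125, -273.718505859375), (22.194568634033203, 47.36880874633789), 81.2987060546875)
t 5.05 pos [0.5314 0.1734 0.2137] F [-1.18 -0.48 -0.8 ] w 0.017 q [ 0.12  0.48  1.63 -0.    1.03  0.32]
 shift cm [ 10.53   6.39 -37.52] turn [ 0.001 -0.06  -0.001]
```

View pics/s3.png

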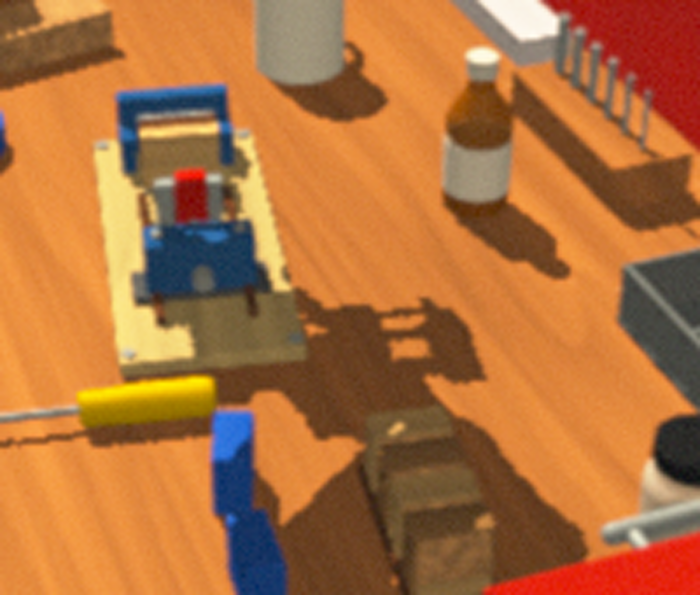

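Run:
```python
from h import *
o,th=load_fix();np.savez('fix.npz',o=o+.0009,th=th)
plan([.5604,-.2136,.15],-8.8)
```

```text
t 5.1 pos [0.5306 0.1733 0.2127] F [ 0.14 -1.   -0.34] w 0.0207 q [ 0.12  0.48  1.64 -0.    1.03  0.32]
 shift cm [ 10.74   6.29 -37.28] turn [ 0.001 -0.049 -0.004]
```

Request:
carry_out(moves=[[1,10.7,0,-37.3,0,-0.049,0],[1,10.7,0,-37.3,0,-0.049,0],[1,10.7,0,-37.3,0,-0.049,0],[1,10.7,0,-37.3,0,-0.049,0],[1,10.7,0,-37.3,0,-0.049,0],[1,10.7,0,-37.3,0,-0.049,0],[1,10.7,0,-37.3,0,-0.049,0],[1,10.7,0,-37.3,0,-0.049,0],[1,10.7,3,-37.3,0,-0.049,0],[1,10.7,6,-37.3,0,-0.049,0],[1,10.7,8,-37.3,0,-0.049,0],[1,10.7,8,-37.3,0,-0.049,0],[1,10.7,8,-37.3,0,-0.049,0],[1,10.7,8,-37.3,0,-0.049,0]])

```text
time: 6.5
position: [0.5613, -0.2137, 0.1342]
tool_rot: [0.705, -0.055, 0.054, -0.705]
ft_force: [-0.3, -0.1, 0.5]
grip_width: 0.087
```

Run:
```python
from h import *
plan([.5604,-.2136,.048],-8.8)
for n,(r0,r1,c0,c1) in dict(side=(230,400,270,450),top=(170,330,360,520)).items():
    a=robot.camera(n)[:,:,::-1];cv2.imwrite(f"pics/{n}4.png",cv2.resize(a[r0:r1,c0:c1],None,fx=3.5,fy=3.5,interpolation=cv2.INTER_CUBIC))
```

```text
t 6.5 pos [ 0.5613 -0.2137  0.1342] F [-0.29 -0.09  0.48] w 0.087 q [-0.55  0.64  1.59 -0.    0.91 -0.39]
 shift cm [-0.08  8.62  0.01] turn [ 0.001 -0.    -0.001]
```

View pics/side4.png

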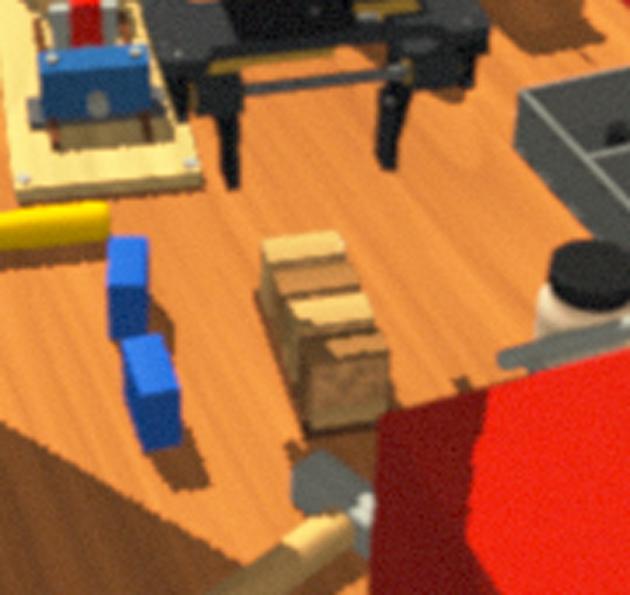

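View pics/top4.png

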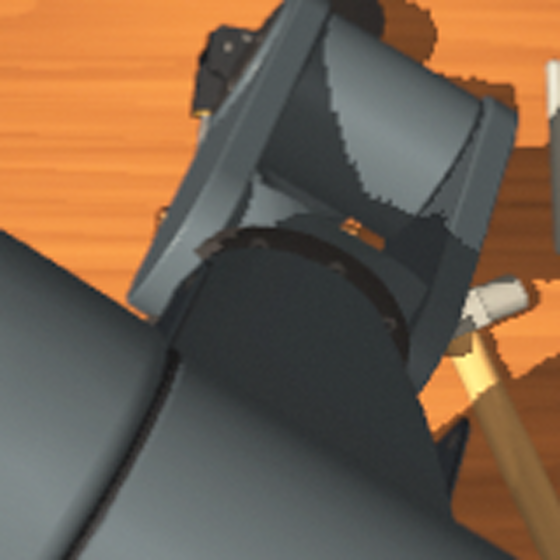

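Run:
```python
from h import *
q=lambda x,y:[(x+.5)/3.5-.5+270,(y+.5)/3.5-.5+230]
W=onz('side',[q(262,241),q(338,232),q(348,252),q(267,264)],.053);print(W.round(4),W.mean(0))
W=onz('side',[q(288,306),q(363,295),q(373,318),q(300,330)],.053);print(W.mean(0))
```

```text
[[ 0.5404 -0.2018  0.053 ]
 [ 0.5882 -0.2099  0.053 ]
 [ 0.5858 -0.2302  0.053 ]
 [ 0.5347 -0.2237  0.053 ]] [ 0.56226854 -0.2163939   0.053     ]
[ 0.55308893 -0.27827749  0.053     ]
```

Request:
carry_out(moves=[[1,0,3,-0.1,0,0,0],[1,0,6,-0.1,0,0,0],[1,0,8,-0.1,0,0,0],[1,0,8.6,-0.1,0,0,0],[1,0,8.6,-0.1,0,0,0],[1,0,8.6,-0.1,0,0,0],[0,0,8.6,-0.1,0,0,0],[0,0,8.6,-0.1,0,0,0],[0,0,8.6,-0.1,0,0,0],[0,0,8.6,-0.1,0,0,0],[0,0,8.6,-0.1,0,0,0],[0,0,8.6,-0.1,0,0,0],[0,0,8.6,-0.1,0,0,0]], force=20)

```text
time: 7.9
position: [0.5604, -0.2146, 0.0477]
tool_rot: [0.705, -0.055, 0.054, -0.705]
ft_force: [0.1, 0.1, 1.6]
grip_width: 0.0497
```

Request:
carry_out(moves=[[0,0,-0.5,0,0,0,0],[0,0,-1.5,0,0,0,0],[0,0,-3,0,0,0,0],[0,0,-6,0,0,0,0],[0,0,-9,0,0,0,0],[0,0,-12,0,0,0,0],[0,0,-12,0,0,0,0],[0,0,-12,0,0,0,0]])

```text
time: 8.7
position: [0.5611, -0.2148, 0.1695]
tool_rot: [0.706, -0.054, 0.055, -0.704]
ft_force: [-1.3, -1.2, -0.7]
grip_width: 0.0499
```

Run:
```python
from h import *
plan(fromfix([0,.026,.12])[0],-11.65)
a=robot.camera("side")[:,:,::-1];cv2.imwrite("pics/s5.png",cv2.resize(a[180:400,250:450],None,fx=2.7,fy=2.7,interpolation=cv2.INTER_CUBIC))
```

```text
t 8.7 pos [ 0.5611 -0.2148  0.1695] F [-1.32 -1.21 -0.72] w 0.0499 q [-0.55  0.59  1.57 -0.    0.98 -0.4 ]
 shift cm [-8.96  4.87 34.1 ] turn [0.002 0.049 0.001]
```

View pics/s5.png

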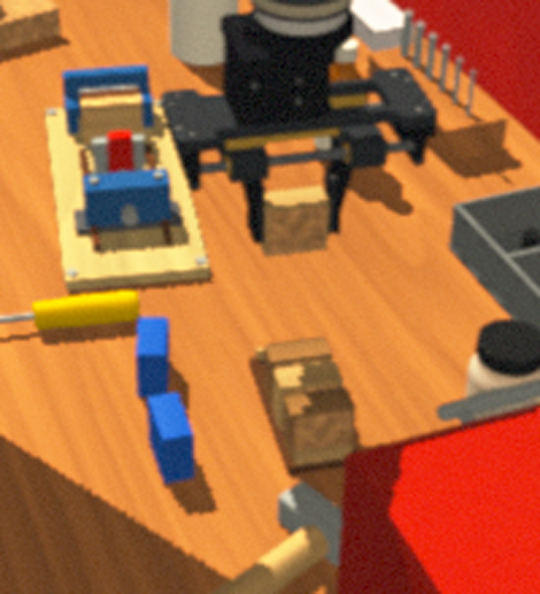

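Request:
carry_out(moves=[[0,-9,0,34.1,0,0.049,0],[0,-9,0,34.1,0,0.049,0],[0,-9,0,34.1,0,0.049,0],[0,-9,0,34.1,0,0.049,0],[0,-9,0,34.1,0,0.049,0],[0,-9,0,34.1,0,0.049,0],[0,-9,0,34.1,0,0.049,0],[0,-9,1,34.1,0,0.049,0],[0,-9,3,34.1,0,0.049,0],[0,-9,4.5,34.1,0,0.049,0],[0,-9,4.5,34.1,0,0.049,0],[0,-9,4.5,34.1,0,0.049,0]])

```text
time: 9.95
position: [0.5234, 0.1356, 0.1216]
tool_rot: [0.704, -0.074, 0.07, -0.703]
ft_force: [1.0, 0.1, -0.8]
grip_width: 0.0502
```

Run:
```python
from h import *
plan(fromfix([0,.026,.053])[0],-11.65)
for n,(r0,r1,c0,c1) in dict(side=(150,320,220,400),top=(200,320,190,370)).items():
    a=robot.camera(n)[:,:,::-1];cv2.imwrite(f"pics/{n}6.png",cv2.resize(a[r0:r1,c0:c1],None,fx=3.5,fy=3.5,interpolation=cv2.INTER_CUBIC))
```

```text
t 9.95 pos [0.5234 0.1356 0.1216] F [ 0.98  0.09 -0.76] w 0.0502 q [ 0.05  0.6   1.75 -0.    0.79  0.25]
 shift cm [0.17 6.86 0.07] turn [ 0.002 -0.    -0.004]
```

View pics/side6.png

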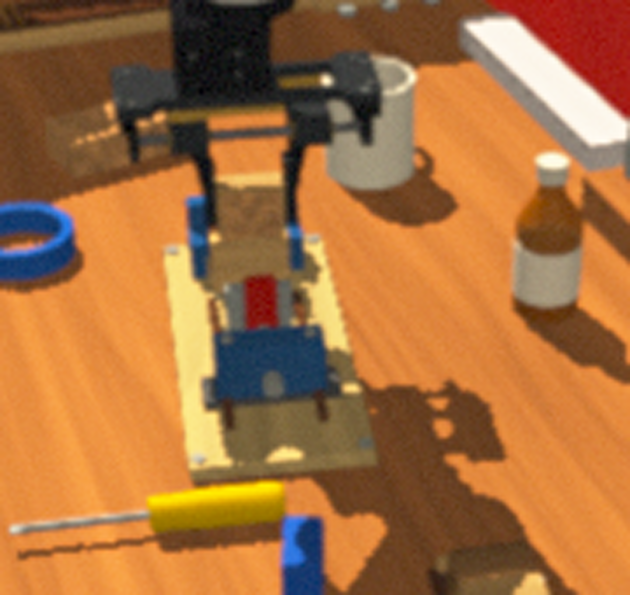

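View pics/top6.png

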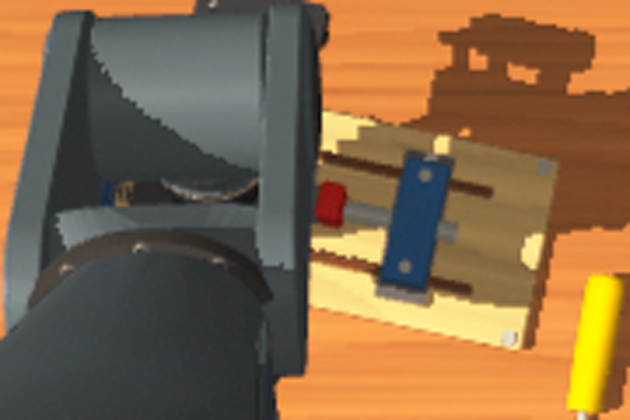

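Request:
carry_out(moves=[[0,0.1,2,0.05,0,0,-0.003],[0,0.1,4,0.05,0,0,-0.003],[0,0.1,5.5,0.05,0,0,-0.003],[0,0.1,6.4,0.05,0,0,-0.003],[0,0.1,6.7,0.05,0,0,-0.003],[0,0.1,6.8,0.05,0,0,-0.003],[0,0.1,6.8,0.05,0,0,-0.003]])

```text
time: 10.75
position: [0.5254, 0.1364, 0.0552]
tool_rot: [0.704, -0.071, 0.072, -0.703]
ft_force: [-0.1, -0.1, -0.9]
grip_width: 0.0499
```

Request:
carry_out(moves=[[0,0,0.15,0,0,0,0],[0,0,0.3,0,0,0,0],[0,0,0.4,0,0,0,0],[0,0,0.4,0,0,0,0]])

```text
time: 11.15
position: [0.5253, 0.1365, 0.0517]
tool_rot: [0.704, -0.071, 0.072, -0.703]
ft_force: [-0.7, -0.3, 6.6]
grip_width: 0.05
```

Run:
```python
from h import *
plan(fromfix([0,.026,.0517])[0],-11.65)
print(tofix(robot.get_obs()['position']))
```

```text
t 11.15 pos [0.5253 0.1365 0.0517] F [-0.66 -0.34  6.64] w 0.05 q [ 0.05  0.72  1.78 -0.    0.64  0.25]
 shift cm [-0.03  0.   -0.07] turn [0.001 0.001 0.002]
[[0.00027727 0.02671529 0.05174984]]
```

Request:
carry_out(moves=[[0.72,0,-0.1,0,0,0,0],[0.72,0,-0.1,0,0,0,0],[0.72,0,-0.1,0,0,0,0],[0.72,0,-0.1,0,0,0,0],[0.72,0,-2,0,0,0,0],[0.72,0,-5,0,0,0,0],[0.72,0,-9,0,0,0,0],[0.72,0,-12,0,-12,0,0],[0.72,0,-12,-12,0,0,0],[0.72,0,-12,-17,0,0,0],[0.72,0,-12,-22,0,0,0],[0.72,0,-12,-22,0,0,0]])

```text
time: 12.35
position: [0.484, -0.0606, 0.1709]
tool_rot: [0.704, -0.071, 0.072, -0.703]
ft_force: [1.7, 0.0, 0.5]
grip_width: 0.0627
```

Run:
```python
from h import *
plan(fromfix([0,-.027,.12])[0],-11.65)
for n,(r0,r1,c0,c1) in dict(side=(150,320,220,400),top=(205,310,195,365)).items():
    a=robot.camera(n)[:,:,::-1];cv2.imwrite(f"pics/{n}_full7.png",a);cv2.imwrite(f"pics/{n}7.png",cv2.resize(a[r0:r1,c0:c1],None,fx=4,fy=4,interpolation=cv2.INTER_CUBIC)[:600])
```

```text
t 12.35 pos [ 0.484  -0.0606  0.1709] F [1.68 0.03 0.49] w 0.0627 q [-0.35  0.46  1.85 -0.    0.83 -0.15]
 shift cm [ 0.05  5.07 14.77] turn [0.001 0.002 0.001]
```

View pics/side7.png

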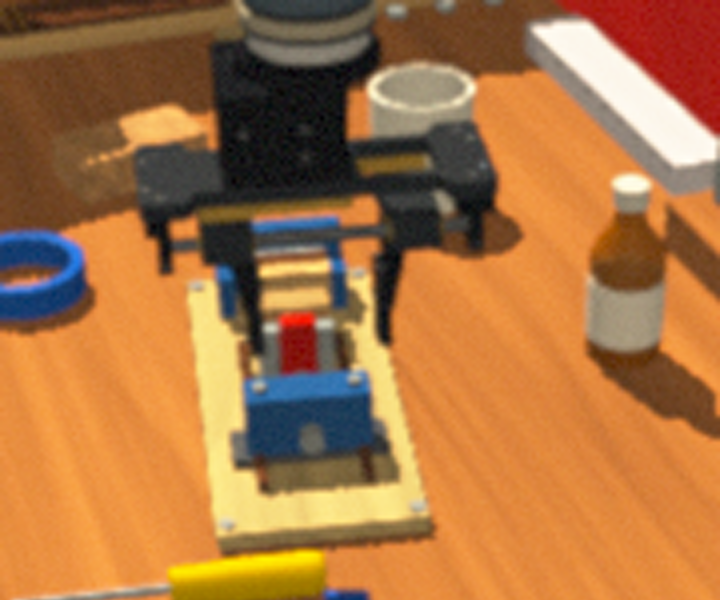

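View pics/top7.png

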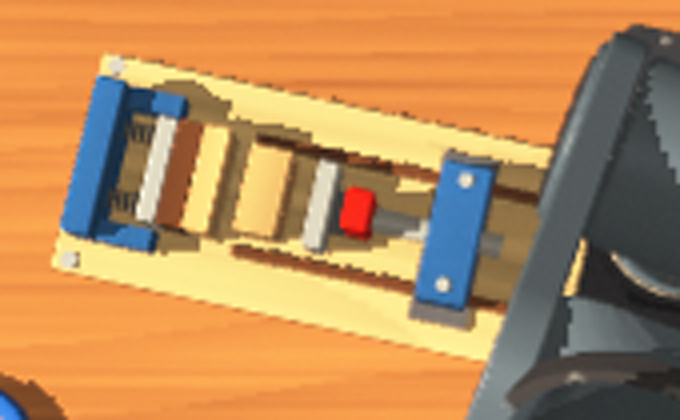

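Run:
```python
from h import *
q=lambda x,y:[(x+.5)/4-.5+195,(y+.5)/4-.5+205]
print('spacer',tofix(onz('top',[q(251,143),q(292,150),q(276,238),q(235,231)],.057)).round(4))
print('pusher front edge',tofix(onz('top',[q(322,158),q(303,246)],.055)).round(4))
print('block front edge',tofix(onz('top',[q(236,128),q(214,235)],.0625)).round(4))
a=cv2.imread("pics/top_full7.png");hsv=cv2.cvtColor(a,cv2.COLOR_BGR2HSV)
red=cv2.inRange(hsv,(0,200,150),(6,255,255));red[:,:250]=0;red[:240]=0;red[280:]=0;red[:,310:]=0
rp=np.argwhere(red)[:,::-1].astype(float);F=tofix(onz('top',rp,.074));print('red',len(rp),F.min(0),F.max(0),F.mean(0))
```

```text
spacer [[ 0.0254  0.0394  0.057 ]
 [ 0.0264  0.0161  0.057 ]
 [-0.0238  0.0138  0.057 ]
 [-0.0248  0.0369  0.057 ]]
pusher front edge [[ 0.0258 -0.0012  0.055 ]
 [-0.0249 -0.0017  0.055 ]]
block front edge [[ 0.0313  0.0488  0.0625]
 [-0.0298  0.0471  0.0625]]
red 78 [-0.01420089 -0.03540696  0.074     ] [ 0.01148109 -0.01982025  0.074     ] [-0.00087928 -0.02766671  0.074     ]
```

Run:
```python
from h import *
q=lambda x,y:[(x+.5)/4-.5+195,(y+.5)/4-.5+205]
s=lambda x,y:[(x+.5)/4-.5+220,(y+.5)/4-.5+150]
for t,u in((q(466,180),s(354,378)),(q(443,285),s(259,385))):
    o1,d1=ray('top',[t]);o2,d2=ray('side',[u]);A=np.c_[d1[0],-d2[0]];k=np.linalg.lstsq(A,o2-o1,rcond=None)[0]
    print(o1+d1[0]*k[0],o2+d2[0]*k[1],tofix((o1+d1[0]*k[0])))
plan(fromfix([-.0005,-.0278,.066])[0],-11.65)
```

```text
[0.53217827 0.02293778 0.06074102] [0.53377518 0.02254658 0.06093916] [[ 0.02998773 -0.08311479  0.06074102]]
[0.47318769 0.03520563 0.0614003 ] [0.47571683 0.03464116 0.06158106] [[-0.03026488 -0.08300973  0.0614003 ]]
t 12.45 pos [ 0.4842 -0.0648  0.1708] F [ 0.56  0.22 -0.2 ] w 0.0629 q [-0.36  0.46  1.85 -0.    0.83 -0.15]
 shift cm [-0.25 10.44 15.12] turn [ 0.003 -0.007  0.002]
```

Request:
carry_out(moves=[[0.72,-0.2,0,5,0,0,0],[0.72,-0.2,0,10,0,-0.007,0],[0.72,-0.2,0,15.1,0,-0.007,0],[0.72,-0.2,2,15.1,0,-0.007,0],[0.72,-0.2,4,15.1,0,-0.007,0],[0.72,-0.2,5,15.1,0,-0.007,0],[0.72,-0.2,5,15.1,0,-0.007,0],[0.72,-0.2,5,15.1,0,-0.007,0],[0.72,-0.2,5,15.1,0,-0.007,0]])

```text
time: 13.35
position: [0.5136, 0.0886, 0.1213]
tool_rot: [0.704, -0.069, 0.07, -0.703]
ft_force: [-0.9, -0.3, 0.3]
grip_width: 0.0625
```

Run:
```python
from h import *
plan(fromfix([-.0005,-.0278,.066])[0],-11.65)
```

```text
t 13.35 pos [0.5136 0.0886 0.1213] F [-0.89 -0.33  0.34] w 0.0625 q [-0.04  0.58  1.8  -0.    0.75  0.15]
 shift cm [ 0.08  5.53 -0.53] turn [0.001 0.007 0.003]
```

Request:
carry_out(moves=[[0.72,0.1,2,-0.5,0,0.007,0],[0.72,0.1,4,-0.5,0,0.007,0],[0.72,0.1,5.5,-0.5,0,0.007,0],[0.72,0.1,5.5,-0.5,0,0.007,0],[0.72,0.1,5.5,-0.5,0,0.007,0]])

```text
time: 13.85
position: [0.5135, 0.0835, 0.0663]
tool_rot: [0.704, -0.071, 0.072, -0.703]
ft_force: [0.1, -0.4, 0.6]
grip_width: 0.0629
```

Run:
```python
from h import *
plan(fromfix([-.0005,-.0278,.066])[0],-11.65)
a=robot.camera("side")[:,:,::-1];cv2.imwrite("pics/s8.png",cv2.resize(a[150:300,220:400],None,fx=4,fy=4,interpolation=cv2.INTER_CUBIC))
```

```text
t 13.85 pos [0.5135 0.0835 0.0663] F [ 0.08 -0.4   0.62] w 0.0629 q [-0.05  0.68  1.83 -0.    0.63  0.15]
 shift cm [-0.    0.03 -0.02] turn [ 0.001 -0.     0.002]
```

View pics/s8.png

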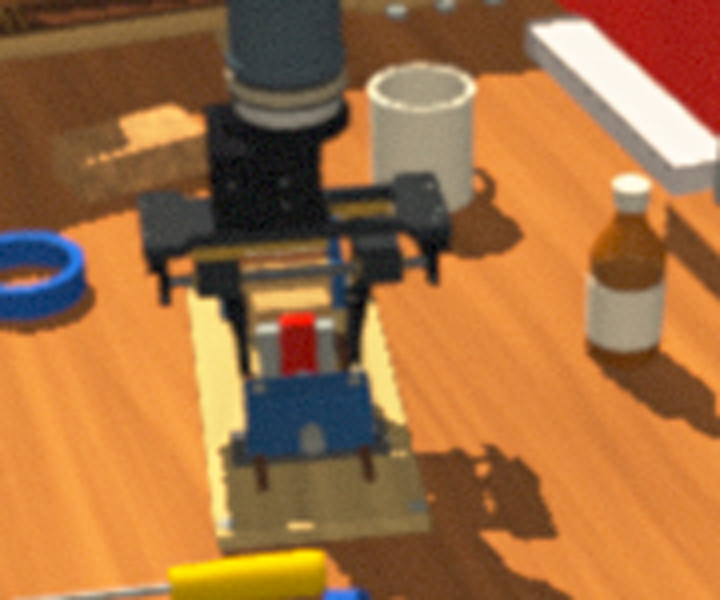

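The side view shows the fingers straddling the red handle (crop ~298,345), between them. Closing on it.

Request:
carry_out(moves=[[0,0,0,0,0,0,0],[0,0,0,0,0,0,0],[0,0,0,0,0,0,0],[0,0,0,0,0,0,0],[0,0,0,0,0,0,0],[0,0,0,0,0,0,0]], force=50)

```text
time: 14.5
position: [0.5135, 0.0837, 0.0657]
tool_rot: [0.704, -0.071, 0.072, -0.703]
ft_force: [-0.5, 0.4, 0.5]
grip_width: 0.0238
```

Run:
```python
from h import *
plan(fromfix([-.0005,-.0278,.066])[0],-11.65);print(tofix(robot.get_obs()['position']))
```

```text
t 14.5 pos [0.5135 0.0837 0.0657] F [-0.51  0.43  0.47] w 0.0238 q [-0.05  0.68  1.83 -0.    0.62  0.15]
 shift cm [ 0.   -0.03 -0.04] turn [0.001 0.    0.002]
[[-0.00054256 -0.02738011  0.06566996]]
```

Request:
carry_out(moves=[[0,0,0,0.3,0,0,0],[0,0,0,0.6,0,0,0],[0,0,0,0.9,0,0,0],[0,0,0,1.1,0,0,0],[0,0,0,1.3,0,0,0],[0,0,0,1.5,0,0,0],[0,0,0,1.7,0,0,0],[0,0,0,1.9,0,0,0],[0,0,0,2.1,0,0,0],[0,0,0,2.2,0,0,0],[0,0,0,2.2,0,0,0]])

```text
time: 15.6
position: [0.518, 0.1054, 0.0657]
tool_rot: [0.704, -0.071, 0.072, -0.703]
ft_force: [1.8, -4.6, 0.7]
grip_width: 0.0235
```

Run:
```python
from h import *
plan(fromfix([-.0005,-.0278,.066])[0],-11.65);print(tofix(robot.get_obs()['position']))
```

```text
t 15.6 pos [0.518  0.1054 0.0657] F [ 1.84 -4.62  0.71] w 0.0235 q [-0.01  0.69  1.81 -0.    0.64  0.19]
 shift cm [ 0.   -0.03 -2.26] turn [0.001 0.001 0.002]
[[-0.00054215 -0.00524732  0.06567252]]
```

Force so far is only the return spring and spacer friction. Creep on 1–2 mm at a time, watching the force.

Request:
carry_out(moves=[[0,0,0,0.1,0,0,0],[0,0,0,0.2,0,0,0],[0,0,0,0.3,0,0,0],[0,0,0,0.3,0,0,0]])

```text
time: 16.0
position: [0.5186, 0.1082, 0.0657]
tool_rot: [0.704, -0.071, 0.072, -0.703]
ft_force: [1.6, -5.0, 0.1]
grip_width: 0.0235
```

Request:
carry_out(moves=[[0,0,0,0.1,0,0,0],[0,0,0,0.2,0,0,0],[0,0,0,0.2,0,0,0]])

```text
time: 16.3
position: [0.519, 0.1101, 0.0657]
tool_rot: [0.704, -0.071, 0.072, -0.703]
ft_force: [2.5, -5.4, 0.1]
grip_width: 0.0237
```

Request:
carry_out(moves=[[0,0,0,0.1,0,0,0],[0,0,0,0.2,0,0,0],[0,0,0,0.2,0,0,0]])

```text
time: 16.6
position: [0.5193, 0.1117, 0.0657]
tool_rot: [0.704, -0.071, 0.072, -0.703]
ft_force: [1.9, -6.3, 0.7]
grip_width: 0.0239
```

Request:
carry_out(moves=[[0,0,0,0.1,0,0,0],[0,0,0,0.2,0,0,0],[0,0,0,0.2,0,0,0]])

```text
time: 16.9
position: [0.5196, 0.1131, 0.0657]
tool_rot: [0.704, -0.071, 0.072, -0.703]
ft_force: [1.8, -8.8, 1.8]
grip_width: 0.0236
```

Request:
carry_out(moves=[[0,0,0,0.1,0,0,0],[0,0,0,0.2,0,0,0],[0,0,0,0.2,0,0,0]])

```text
time: 17.2
position: [0.5199, 0.1144, 0.0657]
tool_rot: [0.705, -0.071, 0.072, -0.702]
ft_force: [0.5, -11.8, 0.8]
grip_width: 0.0239
```

Request:
carry_out(moves=[[0,0,0,0.1,0,0,0],[0,0,0,0.15,0,0,0],[0,0,0,0.15,0,0,0],[0,0,0,0.15,0,0,0],[0,0,0,0.15,0,0,0]])

```text
time: 17.7
position: [0.5201, 0.1154, 0.0657]
tool_rot: [0.705, -0.071, 0.071, -0.702]
ft_force: [0.8, -13.1, 2.2]
grip_width: 0.0239
```

Run:
```python
from h import *
plan(fromfix([-.0005,-.0278,.066])[0],-11.65);print(tofix(robot.get_obs()['position']))
for n,(r0,r1,c0,c1) in dict(side=(150,300,220,400),top=(205,310,195,365)).items():
    a=robot.camera(n)[:,:,::-1];cv2.imwrite(f"pics/{n}9.png",cv2.resize(a[r0:r1,c0:c1],None,fx=4,fy=4,interpolation=cv2.INTER_CUBIC))
```

```text
t 17.7 pos [0.5201 0.1154 0.0657] F [  0.77 -13.14   2.18] w 0.0239 q [ 0.01  0.69  1.8  -0.01  0.65  0.22]
 shift cm [-0.   -0.02 -3.28] turn [0.004 0.002 0.001]
[[-0.00053507  0.00497228  0.06567687]]
```

View pics/side9.png

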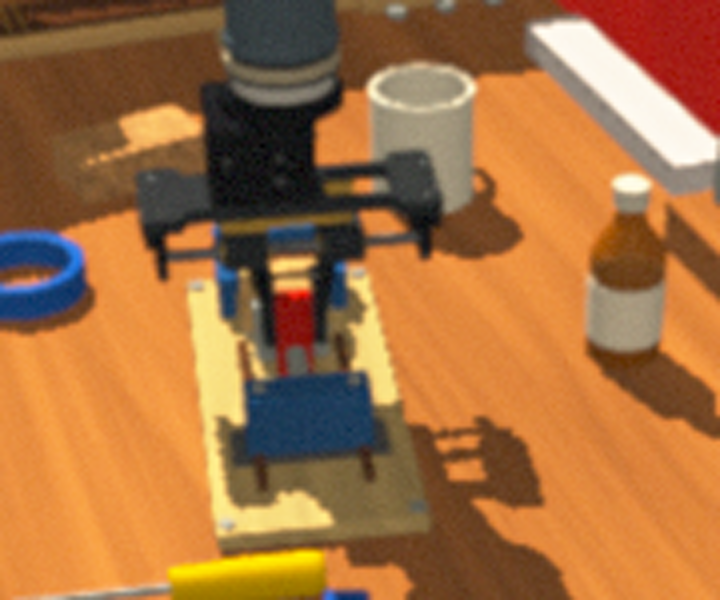

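View pics/top9.png

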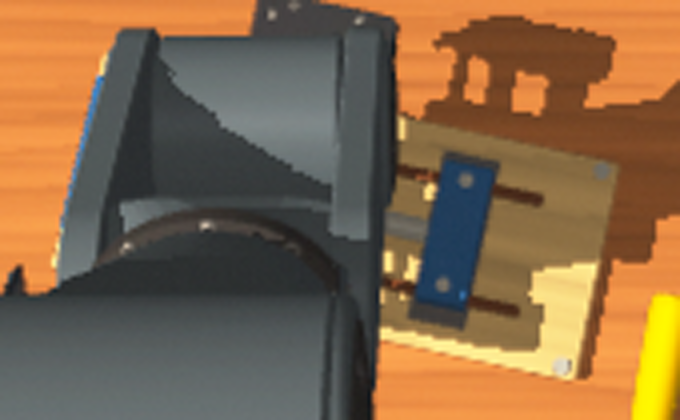

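Request:
carry_out(moves=[[0,0,0,0,0,0,0],[0,0,0,0,0,0,0],[0,0,0,0,0,0,0],[0,0,0,0,0,0,0],[0,0,0,0,0,0,0],[0,0,0,0,0,0,0],[0,0,0,0,0,0,0],[0,0,0,0,0,0,0]])

```text
time: 18.6
position: [0.5201, 0.1153, 0.0657]
tool_rot: [0.705, -0.071, 0.071, -0.702]
ft_force: [-0.5, -13.4, 1.7]
grip_width: 0.0232
```

Run:
```python
from rig import robot
o=robot.get_obs();print(o['position'],o['ft_force'],o['grip_width'])
robot.hand_in()
```

```text
[0.5200765  0.11534843 0.06567958] [ -0.54912587 -13.43896864   1.69769645] 0.02323658247348173
the job is handed in; nothing more can be done
```

I pressed the block home, clamped one spacer, and handed the job in at about 18.6 s while still holding the push. `hand_in` gives no verdict.

- **Block:** I pressed it down until it stopped solid, at 29 N with the fingertips 62.4 mm above the bench (home is 62.5 mm).
- **Spacer:** The gap measured about 50 mm, so one 24 mm spacer was enough. I took the rack's end spacer nearest the fixture and stood it on the floor within about 1 mm of the centreline. The other three stayed in the rack.
- **Clamp:** I pinched the red handle at 50 N and pushed it about 32 mm of its 40 mm stroke. Nest give works out at about 5 mm from the 13.4 N push and about 4.7 mm from the travel. Force and position were steady over the last 0.9 s.

**What did not go cleanly or could not be checked:**
- **Hidden stack:** In the last pictures the arm and gripper hid most of the spacer and block. That the stack is clamped and the nest has given rests on force and travel, not on sight.
- **Contact point:** Contact came at about 27–28 mm of travel, where the pictures predicted about 25.5 mm. This is in line with about 2 mm of calibration error.
- **Typing slip:** One row of the retreat after placing the spacer had a wrong rotation value. The tool was already well above the fixture. The pictures afterwards showed the spacer still upright and centred, and nothing else moved in view.

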